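# Hitch the signal lamp onto its ball mount and latch it

## Task

Lift the steel signal lamp off the train table and lower its hitch socket upright onto the ball of the screw mount, pressing gently down until its foot sits fully home on the seat disc. Then press the lamp's latch lever all the way down so that its jaw locks under the ball, and let go. Never bear hard on the mount, and leave the other toys where they are.

Things in the scene. Friction and masses are not known exactly. Their poses are not given: they have to be found in the camera images.
- lamp: Loose steel signal lamp, 0.42 kg, 86 mm tall, upright. Origin: underside of its foot, on the socket axis; z up; latch lever towards +x, lens (out to 23 mm) to -x. Foot plate 6 mm thick, x -32 to +45 mm, 64 mm wide; round housing above it, 35 mm across. Home: foot flat on the mount's seat disc, any yaw. Just set down, it perches on its pins, 14 to 19 mm too high, and the lever will not go down.
- lamp_grip (a point): Point on the lamp's axis 63 mm above its foot's underside, in the grip block: 34 mm (lamp x) by 32 mm (lamp y), from 44 to 78 mm height, to be pinched across y. Just below it a collar 52 mm across (40 to 44 mm height); just above it a round cap 42 mm across, 3 mm thick, with a low cone up to 86 mm.
- lamp_ball_place (a point): Where the ball's centre belongs in the lamp: on the axis, 22 mm above the foot's underside. The socket opens below: mouth 36 mm wide, narrowing over 10 mm to a 28 mm bore, roof 36 mm up. Two sprung brass pins (lamp +y, -y, 12 mm up) stick 5 mm into the bore; the ball spreads them and they snap in under it. Pressing through takes 3 to 6 N on top of the lamp's weight.
- latch (a joint): Latch lever, rad: 0 = up (open), 0.9 = fully down at its stop. Friction hinge (0.15 N m), stays where left. Hinge along lamp y at x 24, z 28 mm in the lamp's frame; arm 46 mm long, 14 wide, 4 thick, rising 0.65 rad towards +x when open, sloping 0.25 rad down when closed. Its jaw then swings in under the ball; if the lamp is not home the ball blocks it about half way.
- latch_pad (a point): Centre of the top face of the finger pad (18 mm long, 24 mm wide) at the end of the latch lever, 37 mm from the hinge along the arm; moves with the lever. Pressing it down takes about 4 to 6 N.
- mount: Fixed ball mount: origin at the centre of the underside of its wooden base (110 x 110 x 16 mm) on the table, z up. On the vertical axis through it a screw stalk carries a steel seat disc (diameter 90 mm, 8 mm thick) and, above, a steel ball of diameter 24 mm on a 10 mm neck: ball centre 22 mm, ball top 34 mm above the disc's top face. It may bear at most 28 N, lamp (4 N) included.
- mount_top (a point): Centre of the top face of the mount's wooden base, 16 mm above the table, on the ball's vertical axis. It does NOT tell the ball's height: the stalk is screwed to a different height each time and stays there, with the seat disc's top face anywhere from 30 to 54 mm above the table. Find it by feel or sight.
- dome: Clear dome, a bystander: 72 mm across, 71 mm tall with its knob; origin under its centre.
- monorail_car: Purple plastic monorail car on its white beam at the back, a bystander: 46 x 170 mm, its top 75 mm above the table; origin under its centre.
- fuel_depot: Wooden fuel depot, a bystander: 90 x 120 mm, 71 mm tall; origin under its centre.
- figure: Turned wooden figure, a bystander: 26 mm across, 55 mm tall; origin under its centre.
- tree: Turned wooden tree, a bystander: 48 mm across, 80 mm tall; origin under its centre.
- crate: Open wooden crate, a bystander: 70 x 60 mm, 35 mm tall; origin under its centre.
Things that resemble listed ones, but are neither listed nor needed, are in the scene too. What is shaped like the lamp but green or red is not meant.

How it is judged:
On the way, in this order (a step that is already met when the one before it is completed fails the run):
1. the lamp's socket is on the ball, upright, bearing on the mount, with the latch lever still up (horizontal distance between lamp and mount below 0.006 m and angle between lamp's own z axis and vertical below 0.12 rad and height (world z) of lamp above 0.026 m and contact force between lamp and mount above 1 N and value of joint latch below 0.3 rad), for 0.1 s.
2. the latch lever is pressed fully down (value of joint latch above 0.8 rad and horizontal distance between lamp and mount below 0.006 m), for 0.1 s.
At the end, for the whole second after the job is handed in: The lamp stands at rest (under 0.02 m/s) and upright (within 0.06 rad) on the ball mount, axis within 5 mm of the mount's, foot 26 to 57 mm above the table, with the latch lever fully down (above 0.8 of 0.9 rad; the jaw allows this only when the lamp is home) (value of joint latch above 0.8 rad and horizontal distance between lamp and mount below 0.005 m and angle between lamp's own z axis and vertical below 0.06 rad and height (world z) of lamp between 0.026 and 0.057 m and linear speed of lamp below 0.02 m/s); the robot touches nothing.
It fails at once if the lamp is pressed on the mount with more than 28 N (contact force between lamp and mount above 28 N).
It fails at once if another toy is shoved or knocked over (moved by more than 15 mm) (distance of any of dome, monorail_car, fuel_depot, figure, tree, crate from where it was at the start of the episode above 0.015 m).
It also fails if it takes over 64 s, if anything falls off the work surface, if the arm or the gripper's body presses on something with over 40 N, if the wrist force passes 120 N, or if a joint passes its speed limit or range.

## Robot

A 6-joint arm with a two-finger parallel gripper is mounted at the origin on the work surface. World frame = base frame: x ahead of the robot, y to its left, z up, the work surface at z = 0. Lengths are in m, angles in rad, forces in N, time in s.
With the tool pointing down it reaches from about 0.325 to 0.9 m from the base axis. Payload 6.1 kg.
Tool frame: the origin (TCP) lies midway between the tips of the shut fingers; the grasp point (between the pads) lies 19 mm behind it; z points along the fingers, y is the line along which they close (so a half turn about z gives the same grasp; the last joint's range is limited). The gripper opens to 85 mm and grips with 20 to 120 N. Pads are 22 mm wide; open, the fingers measure 114 mm over their backs; the gripper's body (76 mm by 85 mm) begins 54 mm behind the grasp point. The pads swing forward as they close: fully open they stand 13 mm farther back than shut.
Start: joints at [-1.27, 0.22, 1.526, -0, 1.395, -0.126], TCP at [0.259, -0.569, 0.231] pointing down, gripper open.
Joint ranges: [-2.98, 2.98], [-0.91, 2.08], [0.09, 2.57], [-1.24, 4.39], [0.2, 2.65], [-2.68, 2.68]. Speed limits (rad/s): [2.57, 2.57, 3.01, 3.14, 3.14, 3.14].

## Interface

Orientations are given as [roll, pitch, yaw] about the fixed x, y, z axes, in that order (R = Rz(yaw) Ry(pitch) Rx(roll)).
In Python, from plant import movep, move_l, set_joints, gripper_to, hold, inverse_kinematics, observe, get_image, get_calibration, Unreachable, job_done gives the robot as it stands. Calls block until the motion is done:
- movep(position, orientation): joint-space move of the TCP to a pose.
- move_l(position, feed=0.15, rotation=None, max_force=None): straight line of the TCP; rotation=None keeps the orientation; feed is the mean speed in m/s. With max_force (N) it stops when the force on the tool has changed by that much, and returns True; else False.
- set_joints(angles): joint-space move.
- gripper_to(opening, f_grip=None): finger opening in m; f_grip is the grip in N (None keeps the last); returns when the fingers have stopped.
- hold(seconds).
- inverse_kinematics(position, orientation): joint angles nearest the present ones, or None.
- observe(): the state.
- get_image(name): name is "side" or "top"; returns (picture, depth): 480x640x3 uint8, red, green, blue; 480x640 float32, m along the optical axis (not along the pixel's ray), 0 where there is no reading.
- get_calibration(name): a dict with "intrinsics" (3x3 intrinsics, pixels), "world_from_camera" (4x4, takes a point from camera to world coordinates). Camera axes: x right, y down, z forward; pixel columns grow to the right and rows downward; lengths in m; the calibration is good to about 2 mm. A picture is of the moment at which its call begins. get_calibration takes no time and is no camera call.
A pose or a line that the arm cannot do raises Unreachable and nothing moves.
- job_done(): hands the job in; it is judged then, once.
The state is a dict: "time_s": time; "q": joint angles; "joint_velocities": joint speeds; "joint_torque": joint torques, N m; "eef_pos": TCP position; "tcp_rot": TCP orientation; "ft_force": force on the tool from outside, world axes, zero at the start; "torque": the same for the moment, N m; "opening": finger opening in m; "grasp_force": force on a finger pad.
Only numpy, scipy, OpenCV 4.12 (cv2) and the standard library are available. Lean on these libraries where they do the work, as an engineer would, in place of code of your own. Each camera call takes 0.05 s, during which the arm holds its last target. There are 200 camera calls.

## Working session

There is one attempt and no reset: what is moved stays moved. The work goes in short steps, each a Python script; the robot and the scene stay as the last script left them, time stands still between calls to the robot, and variables do not carry over. Pictures are saved under pics/ and viewed, at most 10 in all, crops included, and the job is handed in when it is done.

```bash
mkdir -p pics; python3 - <<'E'
from plant import *
import cv2,numpy as np
for n in("side","top"):
    im,d=get_image(n); cv2.imwrite(f"pics/{n}0.png",im[...,::-1]); np.save(n+"0d.npy",d)
    c=get_calibration(n); print(n,np.round(c["intrinsics"],1).tolist(),np.round(c["world_from_camera"],3).tolist(),(d>0).mean())
o=observe();print(o)
E
```

```text
side [[569.9, 0.0, 328.0], [0.0, 569.9, 240.0], [0.0, 0.0, 1.0]] [[-0.745, -0.396, 0.537, -0.164], [-0.667, 0.455, -0.589, 0.762], [-0.011, -0.797, -0.604, 0.832], [0.0, 0.0, 0.0, 1.0]] 0.9962532552083333
top [[571.3, 0.0, 315.0], [0.0, 571.3, 232.3], [0.0, 0.0, 1.0]] [[0.017, -0.99, 0.143, 0.349], [-1.0, -0.016, 0.01, -0.008], [-0.007, -0.143, -0.99, 1.274], [0.0, 0.0, 0.0, 1.0]] 0.996005859375
{'time_s': 0.1, 'q': array([-1.27013348e+00,  2.21147493e-01,  1.52752096e+00,  1.13629677e-05,
        1.39473717e+00, -1.26066565e-01]), 'joint_velocities': array([ 0.00123845, -0.00177428, -0.00147143, -0.00059822,  0.0002566 ,
        0.00049333]), 'joint_torque': array([ 1.33315501e-03, -4.98242104e+01, -3.90548015e+01, -4.81241773e-05,
        5.59281223e-03, -7.80589204e-06]), 'eef_pos': array([ 0.25853456, -0.56839825,  0.23029568]), 'tcp_rot': array([-3.13979547e+00, -2.39045239e-04,  4.26727196e-01]), 'ft_force': array([ 0.44156704, -0.03169723,  0.65299308]), 'torque': array([-0.00129757, -0.01717532, -0.06839175]), 'grasp_force': 0.0, 'opening': 0.08558767190032733}
```

View pics/top0.png

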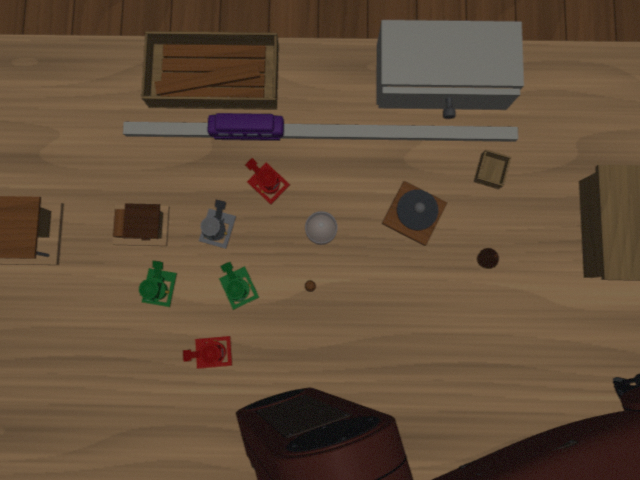

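View pics/side0.png

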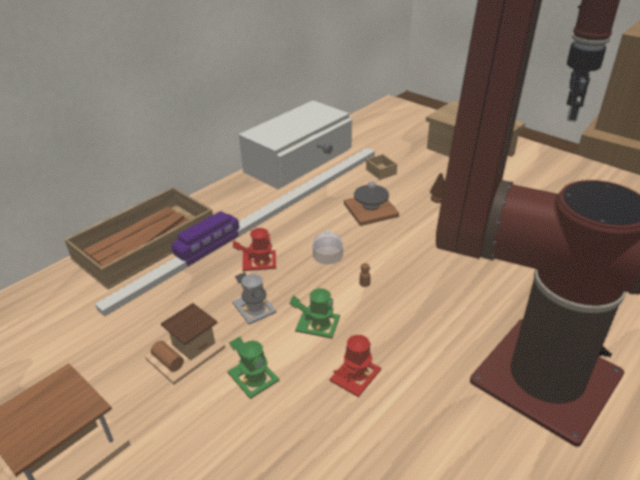

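The top view shows the steel lamp at about (215,225) with its lever at (220,205). The mount is at (416,212) and its ball at (420,208). The side view confirms this, with the lamp at (253,297) and the mount at (371,200).

```bash
cat > h.py <<'E'
from plant import *
import cv2,numpy as np
def cloud(n,d=None,im=None):
    if d is None: im,d=get_image(n)
    c=get_calibration(n);K=c["intrinsics"];T=c["world_from_camera"]
    v,u=np.mgrid[0:480,0:640]
    p=np.stack([(u-K[0][2])/K[0][0]*d,(v-K[1][2])/K[1][1]*d,d],-1)
    return im,p@np.array(T)[:3,:3].T+np.array(T)[:3,3],d
def project(n,P):
    c=get_calibration(n);T=np.linalg.inv(c["world_from_camera"])
    q=np.array(c["intrinsics"])@(T[:3,:3]@np.array(P)+T[:3,3]); return q[:2]/q[2]
def ray(n,u,v,z):
    c=get_calibration(n);T=np.array(c["world_from_camera"])
    r=T[:3,:3]@np.linalg.inv(c["intrinsics"])@[u,v,1]; return T[:3,3]+r*(z-T[2,3])/r[2]
E
python3 - <<'E'
from h import *
for n in("top","side"):
    im=cv2.imread(f"pics/{n}0.png");_,W,d=cloud(n,np.load(n+"0d.npy"),im)
    hsv=cv2.cvtColor(im,cv2.COLOR_BGR2HSV);ok=d>0
    for nm,c,r in(("lamp",(215,225) if n=="top" else (253,297),32),("mount",(416,212) if n=="top" else (371,200),38)):
        w=np.zeros(ok.shape,bool);w[c[1]-r:c[1]+r,c[0]-r:c[0]+r]=1
        g=w&ok&(hsv[...,1]<70)
        print(n,nm,g.sum(),"tablez",np.median(W[...,2][w&ok]))
        z=W[...,2]
        print(np.histogram(z[g],np.arange(-.01,.11,.005))[0])
        for a,b in((.0,.012),(.03,.05),(.05,.07),(.07,.08),(.08,.1)):
            m=g&(z>a)&(z<b)
            if m.sum()>4:
                P=W[m]; lo,hi=np.percentile(P[:,:2],[2,98],axis=0)
                print(a,b,m.sum(),P.mean(0).round(4),"mid",((lo+hi)/2).round(4),"ext",(hi-lo).round(4))
        m=(g).astype(np.uint8);cs,_=cv2.findContours(m,0,2);k=max(cs,key=cv2.contourArea);print(cv2.minAreaRect(k))
a=cv2.imread("pics/top0.png");b=cv2.imread("pics/side0.png")
f=lambda i,x,y:cv2.resize(i[y-30:y+30,x-40:x+40],(400,300),interpolation=2)
cv2.imwrite("pics/c0.png",np.vstack([np.hstack([f(a,215,225),f(a,416,212)]),np.hstack([f(b,253,297),f(b,371,200)])]))
E
```

```text
top lamp 1060 tablez 0.0013747507292289907
[  0  21 158 229  34   0   2   3  15  36  84  69  47  17  14  18  13  47
 168  85   0   0   0]
0.0 0.012 413 [0.5359 0.2179 0.0059] mid [0.5386 0.2252] ext [0.0818 0.0728]
0.03 0.05 204 [0.5475 0.215  0.0427] mid [0.5464 0.218 ] ext [0.0776 0.03  ]
0.05 0.07 96 [0.5549 0.2154 0.0575] mid [0.5502 0.2223] ext [0.0851 0.0409]
0.07 0.08 60 [0.5281 0.2278 0.0769] mid [0.53   0.2281] ext [0.0417 0.0379]
0.08 0.1 253 [0.5308 0.2264 0.0841] mid [0.5303 0.2266] ext [0.0363 0.0357]
((217.0366973876953, 222.71102905273438), (31.895614624023438, 45.01784133911133), 16.699243545532227)
top mount 1293 tablez 0.003429162722537349
[  0   1   0   0   1   6   0   0   0   0   0  71 767 343   5   0   1  12
  53  29   4   0   0]
0.03 0.05 71 [ 0.5801 -0.219   0.049 ] mid [ 0.5829 -0.2212] ext [0.0736 0.0773]
0.05 0.07 1115 [ 0.5783 -0.2162  0.054 ] mid [ 0.579  -0.2167] ext [0.0806 0.0786]
0.07 0.08 13 [ 0.5789 -0.2146  0.0773] mid [ 0.5797 -0.2146] ext [0.0223 0.0202]
0.08 0.1 86 [ 0.5779 -0.2152  0.0845] mid [ 0.5784 -0.2161] ext [0.018  0.0211]
((417.0, 209.5
[... 594 characters left out ...]
8865280151367, 37.104366302490234), 66.37062072753906)
side mount 1002 tablez 0.002053176908231591
[  0  26  55  41  47  82 124   5   0   0   3  38 410  93   8   1  15  15
  27  12   0   0   0]
0.0 0.012 126 [ 0.7318 -0.3123  0.0061] mid [ 0.6877 -0.2351] ext [0.232  0.3062]
0.03 0.05 41 [ 0.5547 -0.1802  0.0483] mid [ 0.5727 -0.1405] ext [0.0952 0.2239]
0.05 0.07 512 [ 0.5717 -0.201   0.0536] mid [ 0.5724 -0.1369] ext [0.0897 0.233 ]
0.07 0.08 30 [ 0.5714 -0.2067  0.0751] mid [ 0.5734 -0.2077] ext [0.0163 0.0173]
0.08 0.1 39 [ 0.5748 -0.2093  0.0838] mid [ 0.5752 -0.2104] ext [0.0172 0.0186]
((370.9554443359375, 193.945556640625), (28.14389991760254, 29.832534790039062), 50.710594177246094)
```

View pics/c0.png

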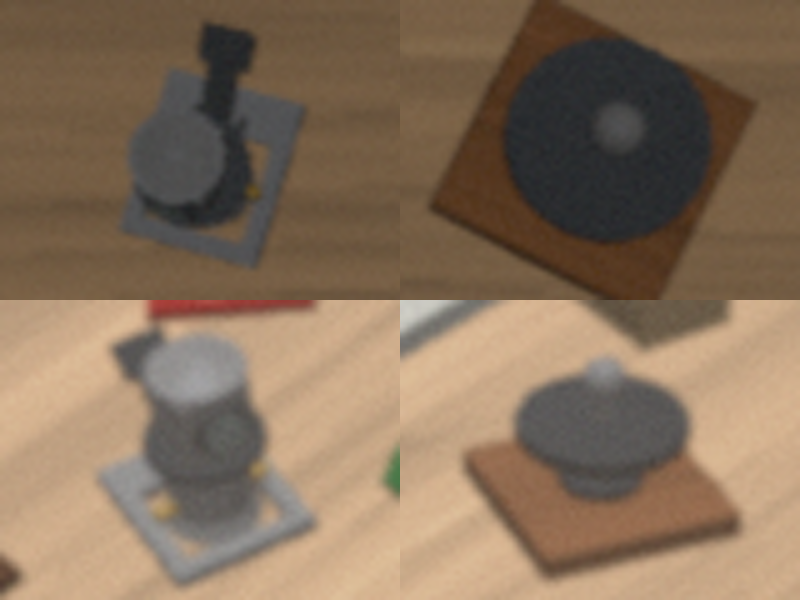

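The crops show the lamp upright with its lever towards +x and slightly -y, so its yaw is about -0.27. The mount's disc is at about 53 mm, with the ball clearly visible on it. I'll refine the yaw and grasp.

```bash
python3 - <<'E'
from h import *
im=cv2.imread("pics/top0.png");_,W,d=cloud("top",np.load("top0d.npy"),im)
hsv=cv2.cvtColor(im,cv2.COLOR_BGR2HSV)
g=np.zeros(d.shape,np.uint8);g[195:255,190:240]=(hsv[195:255,190:240,1]<70)
f=g.astype(bool)&(W[...,2]>0.0)&(W[...,2]<.014)
r=cv2.minAreaRect(np.float32([ray("top",u,v,.006)[:2]*1000 for v,u in np.argwhere(f)]));print("foot",r)
# disc ellipse, base rect
g=(hsv[170:255,375:455,1]<75).astype(np.uint8);cs,_=cv2.findContours(g,0,1);k=max(cs,key=cv2.contourArea)
e=cv2.fitEllipse(k);print(e,"disc",ray("top",e[0][0]+375,e[0][1]+170,.053))
yaw=np.pi-.27;R=[np.pi,0,yaw];p=[.530,.229]
gripper_to(.07,20)
movep(p+[.19],R); move_l(p+[.12],.15); b=observe()["ft_force"]
print(move_l(p+[.045],.06,max_force=6),observe()["eef_pos"],observe()["ft_force"]-b)
im,_=get_image("side");im2,_=get_image("top")
f=lambda i,x,y:cv2.resize(i[y-45:y+45,x-60:x+60],(400,300),interpolation=2)
cv2.imwrite("pics/g1.png",np.hstack([f(im,253,280),f(im2,215,225)])[...,::-1]);print(observe()["time_s"])
E
```

```text
foot ((538.1668701171875, 224.67408752441406), (65.5582504272461, 77.2464370727539), 74.83173370361328)
((42.15041732788086, 39.41571044921875), (39.28678512573242, 40.29589080810547), 109.74494934082031) disc [ 0.57906647 -0.217033    0.053     ]
False [0.53040447 0.22912204 0.04552795] [-1.66830764 -0.52246382 -1.1958732 ]
5.4917
```

View pics/g1.png

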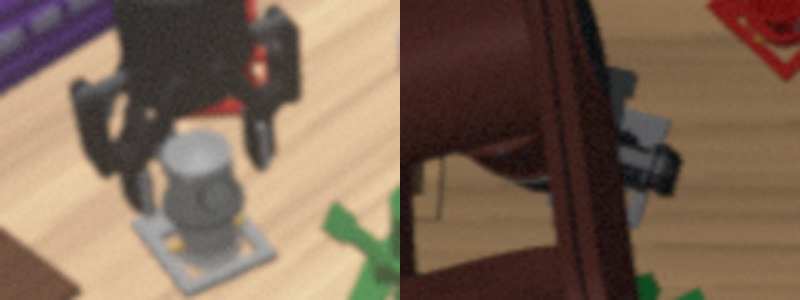

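The fingers straddle the grip block at about (140,190) and (260,150), with the cap between them at (195,150). Closing and lifting.

```bash
python3 - <<'E'
from h import *
gripper_to(.02,20); o=observe(); print(o["opening"],o["grasp_force"],o["eef_pos"],o["ft_force"])
gripper_to(.02,70); o=observe(); print(o["opening"],o["grasp_force"],o["eef_pos"],o["ft_force"])
p=o["eef_pos"]; move_l([p[0],p[1],.12],.08); hold(.2);o=observe();print(o["eef_pos"],o["ft_force"],o["torque"])
move_l([p[0],p[1],.18],.2)
R=[np.pi,0,np.pi-.27]
# hover clear of the dome and beside the mount, to view both
movep([.579,-.215,.19],R);hold(.3)
o=observe();print(o["eef_pos"],o["tcp_rot"],o["ft_force"],o["opening"],o["time_s"])
for n in("side","top"):
    im,d=get_image(n);cv2.imwrite(f"pics/h_{n}.png",im[...,::-1]);np.save(f"h_{n}.npy",d)
a=cv2.imread("pics/h_side.png");b=cv2.imread("pics/h_top.png")
f=lambda i,x,y:cv2.resize(i[y-60:y+60,x-50:x+50],(400,480),interpolation=2)
cv2.imwrite("pics/h1.png",np.hstack([f(a,371,170),f(b,416,212)]))
E
```

```text
0.04037624589355193 19.91547167301178 [0.53020942 0.22919383 0.04542142] [-0.50928919  1.00169194  2.89088935]
0.038377761626886865 69.33201670646667 [0.53018279 0.2291972  0.04568342] [-3.09522307  0.71628073  5.65848011]
[0.52975789 0.2290854  0.11929765] [-0.92242798 -0.51383269 -4.46636858] [-0.0058372   0.02856392  0.01539747]
[ 0.57923753 -0.21425355  0.19005847] [-3.14159139e+00  7.67172814e-05  2.87272360e+00] [-0.7813737  -0.46313997 -4.44253842] 0.03841933743428096 9.7667
```

View pics/h1.png

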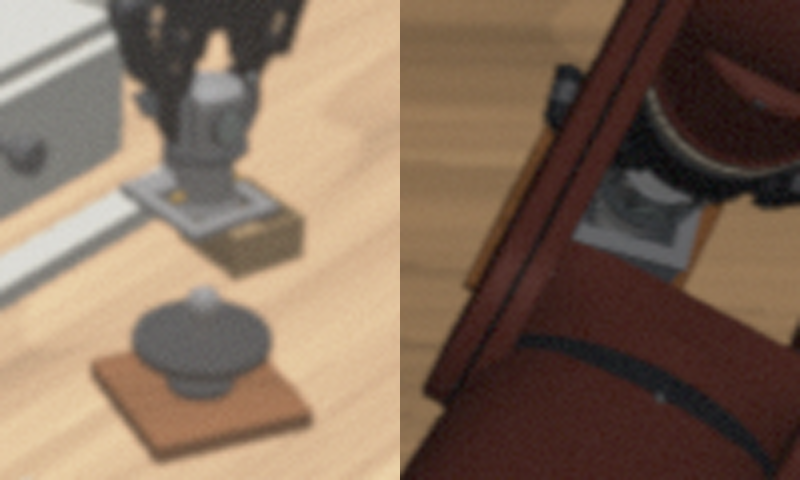

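The lamp is held above the mount: in the side crop its foot is at about (200,200) and the ball at (204,297). The opening is 38 mm rather than 32, so I'll check tilt and yaw from the depth.

```bash
python3 - <<'E'
from h import *
im=cv2.imread("pics/h_side.png");_,W,d=cloud("side",np.load("h_side.npy"),im)
hsv=cv2.cvtColor(im,cv2.COLOR_BGR2HSV)
w=np.zeros(d.shape,bool);w[120:190,330:420]=1
near=(np.abs(W[...,0]-.58)<.09)&(np.abs(W[...,1]+.212)<.07)&w&(d>0)
z=W[...,2]
print(np.histogram(z[near],np.arange(.1,.26,.005)))
m=near&(z>.135)&(z<.168)&(hsv[...,1]<70)
P=W[m]
for _ in range(6):
    A=np.c_[P[:,:2]-[.58,-.215],np.ones(len(P))];c,*_=np.linalg.lstsq(A,P[:,2],rcond=None);r=P[:,2]-A@c;P=P[np.abs(r)<max(2*np.std(r),.002)]
print(len(P),"plane slopes",c,"std",np.std(r))
uv=np.argwhere(m); 
r=cv2.minAreaRect(np.float32([ray("side",u,v,c[2])[:2]*1000 for v,u in uv]));print("rect",r)
# lamp light-grey pixels mask picture
v=im.copy(); v[m]=(0,255,255)
cv2.imwrite("pics/h2.png",np.hstack([cv2.resize(x[115:200,325:425],(400,340),interpolation=cv2.INTER_NEAREST) for x in(im,v)]))
E
```

```text
(array([  0,   0,   0,   0,   0,   0,   0,   0,  14, 142, 171,  36,  29,
        32,  32,  19,  10,  60,  56,  48,  40,  50,  55,  61,  55,  92,
        43,  43,  81,  64,  40]), array([0.1  , 0.105, 0.11 , 0.115, 0.12 , 0.125, 0.13 , 0.135, 0.14 ,
       0.145, 0.15 , 0.155, 0.16 , 0.165, 0.17 , 0.175, 0.18 , 0.185,
       0.19 , 0.195, 0.2  , 0.205, 0.21 , 0.215, 0.22 , 0.225, 0.23 ,
       0.235, 0.24 , 0.245, 0.25 , 0.255]))
270 plane slopes [-0.00210501 -0.00122278  0.15026362] std 0.0016266221341044516
rect ((584.8576049804688, -212.279296875), (70.03309631347656, 88.77400970458984), 76.55284881591797)
```

View pics/h2.png

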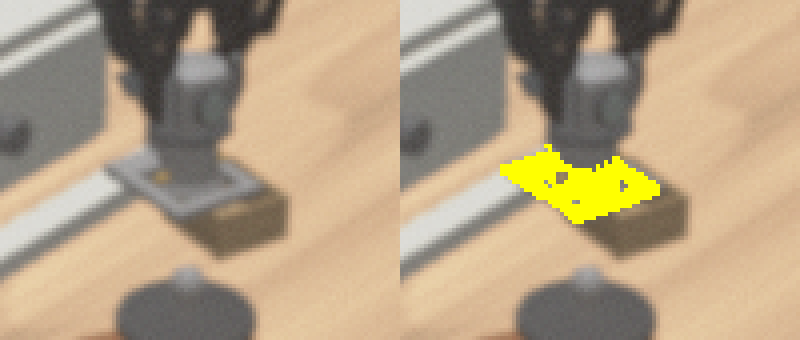

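The foot plane is level to 0.002 rad, so the hold is upright. Its corners in the crop are left (105,168), front (175,215) and right (262,187). Next I'll compare lamp and mount positions in this same side view.

```bash
python3 - <<'E'
from h import *
L,Fr,Rr=[ray("side",325+x/4,115+y/4,.147) for x,y in((106,169),(176,214),(262,187))]
print(L,Fr,Rr,"center",(L+Rr)/2, "lens",np.linalg.norm(L-Fr),np.linalg.norm(Rr-Fr))
c=(L+Rr)/2;ex=np.array([np.cos(-.268),np.sin(-.268),0]);print("axis",c-.0065*ex)
im=cv2.imread("pics/h_side.png");hsv=cv2.cvtColor(im,cv2.COLOR_BGR2HSV)
sub=(hsv[175:215,340:405,1]<60)&(hsv[175:215,340:405,2]<130)
g=sub.astype(np.uint8);cs,_=cv2.findContours(g,0,1);k=max(cs,key=cv2.contourArea).reshape(-1,2)
# upper face outline: cast rays at z=.053, fit circle on the points near the disc rim facing away + sides
P=np.array([ray("side",u+340,v+175,.053)[:2] for u,v in k])
from scipy.optimize import least_squares
far=np.array([.537,-.589]);far/=np.linalg.norm(far)
m=((P-[.577,-.213])@far>-.01)
s=least_squares(lambda q:np.hypot(*(P[m]-q).T)-.045,[.577,-.213],loss="soft_l1",f_scale=.001);print("disc side",s.x,np.abs(s.fun).mean(),m.sum())
for n,u,v in(("side",None,None),):
    b=(hsv[175:190,362:382,2]>0)
print("ball top expected px", project("side",[.579,-.2155,.087]),"seen ~",325+187/4,115+265/4)
E
```

```text
[ 0.62725466 -0.19543377  0.147     ] [ 0.56036044 -0.18050802  0.147     ] [ 0.54120641 -0.23996004  0.147     ] center [ 0.58423053 -0.2176969   0.147     ] lens 0.06853914490209348 0.06246134875654819
axis [ 0.57796257 -0.21597568  0.147     ]
disc side [ 0.57210023 -0.20908172] 0.0021048317241474258 41
ball top expected px [371.13172546 181.66413055] seen ~ 371.75 181.25
```

The lamp axis agrees with the ball to within about 2 mm. I'll lower it slowly with a force guard and watch the lateral forces.

```bash
python3 - <<'E'
from h import *
x,y=.5788,-.2146
move_l([x,y,.137],.08);hold(.3);b=observe()["ft_force"];tb=observe()["torque"]
z=.137
while z>.098:
    z-=.003
    hit=move_l([x,y,z],.02,max_force=5);o=observe()
    print(hit,o["eef_pos"].round(4),(o["ft_force"]-b).round(1),(o["torque"]-tb).round(2),round(o["time_s"],1))
    if hit:break
E
```

```text
False [ 0.5786 -0.2145  0.1337] [ 1.2  0.9 -0. ] [-0.02  0.07 -0.06] 11.3
False [ 0.5786 -0.2145  0.1307] [-0.2  0.5 -0.3] [-0.03  0.07 -0.03] 11.6
False [ 0.5786 -0.2145  0.1277] [-0.2  0.6  0.4] [-0.01  0.05 -0.07] 11.9
False [ 0.5786 -0.2145  0.1247] [0.5 0.6 1. ] [0.01 0.06 0.01] 12.2
False [ 0.5786 -0.2145  0.1217] [ 0.7  1.  -0.1] [-0.03  0.05 -0.07] 12.5
False [ 0.5787 -0.2146  0.1188] [-0.1  1.4  0.2] [ 0.01  0.12 -0.04] 12.8
False [ 0.579  -0.2148  0.1163] [ 0.8 -0.4  1.9] [-0.11 -0.03 -0.04] 13.1
True [ 0.5789 -0.2148  0.1135] [ 0.6 -0.5  1.8] [-0.07 -0.   -0.02] 13.3
```

The pins touch at a TCP height of about 0.116, and the side load is very small. Pressing through.

```bash
python3 - <<'E'
from h import *
x,y=observe()["eef_pos"][:2]; x,y=.5790,-.2148
z=observe()["eef_pos"][2]
F0=-4.44
while z>.092:
    z-=.0015
    f=observe()["ft_force"][2]-F0
    hit=move_l([x,y,z],.015,max_force=max(3,13-f));o=observe();F=o["ft_force"].copy();F[2]-=F0
    print(hit,o["eef_pos"].round(4),F.round(1),o["torque"].round(2),round(o["opening"],4),round(o["time_s"],1))
    if hit or F[2]>12:break
E
```

```text
False [ 0.579  -0.2148  0.1118] [ 0.6 -0.7  2.8] [-0.12 -0.11 -0.01] 0.0386 13.5
False [ 0.5789 -0.2148  0.1103] [-0.1 -0.6  4.6] [-0.14 -0.13  0.02] 0.0384 13.8
False [ 0.5785 -0.2146  0.1082] [ 0.9 -0.2  1.4] [-0.18 -0.12 -0.02] 0.0381 14.0
False [ 0.5784 -0.2145  0.1066] [ 1.2 -1.8 -0.6] [-0.2  -0.11  0.03] 0.038 14.3
False [ 0.5786 -0.2146  0.1053] [ 0.3 -0.7 -2.2] [-0.13 -0.06  0.07] 0.0382 14.5
False [ 0.5787 -0.2147  0.1041] [ 0.3 -1.  -1.7] [-0.09 -0.07 -0.01] 0.038 14.8
False [ 0.5788 -0.2147  0.1026] [ 0.8 -0.8 -1.9] [-0.15 -0.05  0.03] 0.0385 15.0
False [ 0.5788 -0.2147  0.1012] [ 0.4 -0.3 -1.4] [-0.09 -0.09 -0.01] 0.0382 15.3
False [ 0.5789 -0.2148  0.0998] [ 0.1 -0.7 -1.1] [-0.18 -0.06 -0.  ] 0.0384 15.5
False [ 0.5792 -0.2151  0.099 ] [-0.9 -0.7  4.6] [-0.11  0.1   0.05] 0.0383 15.8
False [ 0.5795 -0.2152  0.0988] [-4.5  0.4 12.5] [0.14 0.56 0.  ] 0.0383 16.0
```

The lamp hit a stiff stop at TCP 0.0988, which matches a seat at about 53 mm, so it is home. I'll unload, release and retreat, then look.

```bash
python3 - <<'E'
from h import *
p=observe()["eef_pos"]
move_l([.5788,-.2148,.0990],.02);hold(.2);o=observe();print(o["eef_pos"],o["ft_force"])
gripper_to(.07,20);o=observe();print(o["eef_pos"],o["ft_force"],o["opening"])
print(move_l([.5788,-.2148,.19],.1,max_force=8))
set_joints(observe()["q"]+np.array([-.55,0,0,0,0,0])); gripper_to(0.0,20)
for n in("side","top"):
    im,d=get_image(n);cv2.imwrite(f"pics/k_{n}.png",im[...,::-1]);np.save(f"k_{n}.npy",d)
_,W,d=cloud("top",np.load("k_top.npy"),im)
z=W[...,2];m=np.zeros(d.shape,bool);m[165:260,365:465]=1
m&=(d>0)&(np.abs(W[...,0]-.579)<.03)&(np.abs(W[...,1]+.215)<.03)
for a,b in((.128,.15),):
    P=W[m&(z>a)&(z<b)];lo,hi=np.percentile(P[:,:2],[2,98],axis=0);print("cap",(lo+hi)/2,hi-lo,P[:,2].max(),len(P))
a=cv2.imread("pics/k_side.png");b=cv2.imread("pics/k_top.png")
f=lambda i,x,y:cv2.resize(i[y-50:y+50,x-50:x+50],(400,400),interpolation=2)
cv2.imwrite("pics/k1.png",np.hstack([f(a,371,180),f(b,416,205)]));print(observe()["time_s"],observe()["opening"])
E
```

```text
[ 0.57886334 -0.21485489  0.09899064] [-0.48150628 -0.92141649 -0.62034638]
[ 0.57895961 -0.21475557  0.09916279] [ 0.46934187 -0.09886987 -0.10016507] 0.06986962293712456
False
cap [ 0.57930121 -0.21609549] [0.03792643 0.03668003] 0.144153293345211 334
19.9917 0.00019161327325039874
```

View pics/k1.png

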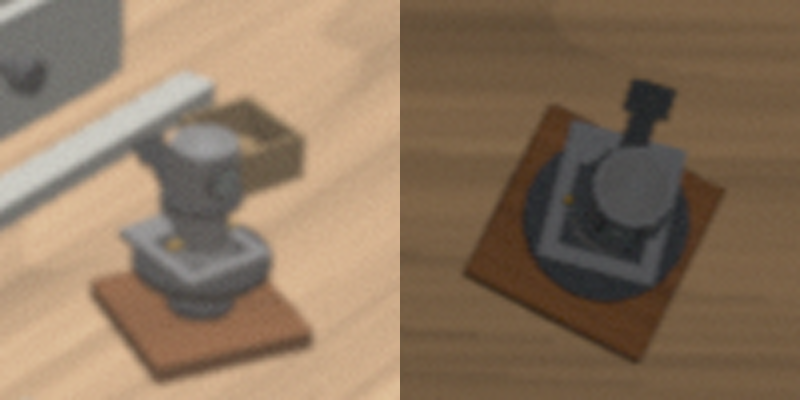

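The lamp sits upright on the disc. In the top crop its lever pad is at about (650,100), which is (428,180) in the full picture. Now pressing the lever.

```bash
python3 - <<'E'
from h import *
print("pad seen",ray("top",428.5,180,.107))
R=[np.pi,0,np.pi-.26];x,y=.5788+.062*np.cos(.26),-.2148-.062*np.sin(.26);print(x,y)
movep([x,y,.18],R);move_l([x,y,.125],.1);hold(.3);b=observe()["ft_force"];z=.125
while z>.068:
    z-=.003
    f=observe()["ft_force"]-b
    hit=move_l([x,y,z],.02,max_force=max(3,10-f[2]));o=observe();F=o["ft_force"]-b
    print(hit,o["eef_pos"].round(4),F.round(1),round(o["time_s"],1))
    if hit or F[2]>10:break
E
```

```text
pad seen [ 0.63172007 -0.23201555  0.107     ]
0.6387161786443398 -0.23073899421731361
False [ 0.6385 -0.2306  0.1217] [ 0.6 -0.1  0.4] 22.6
False [ 0.6385 -0.2306  0.1186] [ 0.1 -1.2 -0.1] 22.9
False [ 0.6385 -0.2307  0.1157] [ 1.4 -1.  -0.4] 23.2
False [ 0.6385 -0.2307  0.1127] [ 1.9 -1.3  0.4] 23.6
False [ 0.6386 -0.2307  0.1097] [ 0.2 -0.9 -0.3] 23.9
False [ 0.6394 -0.231   0.1077] [ 2.8 -1.3  3. ] 24.1
False [ 0.6403 -0.2313  0.1055] [ 5.6 -2.4  5. ] 24.4
False [ 0.6405 -0.2314  0.1027] [ 5.3 -1.3  6.2] 24.8
False [ 0.6401 -0.2314  0.0993] [ 4.6 -1.4  6.2] 25.1
False [ 0.6392 -0.231   0.0955] [ 3.8 -2.   4.9] 25.4
False [ 0.638  -0.2305  0.0915] [ 3.2 -1.9  4.5] 25.6
False [ 0.638  -0.2305  0.0882] [ 1.9 -1.2  2.2] 25.9
False [ 0.6382 -0.2305  0.0853] [ 2.  -0.8  1.7] 26.2
False [ 0.6384 -0.2306  0.0826] [ 1.3 -1.1  1.4] 26.6
False [ 0.6385 -0.2306  0.0798] [1.1 0.  2.8] 26.9
False [ 0.6385 -0.2307  0.0768] [-0.8 -0.7  3.6] 27.1
True [ 0.639  -0.2308  0.0753] [-2.1  0.8  7.9] 27.4
```

```bash
python3 - <<'E'
from h import *
x,y=.6387,-.2307
print(move_l([x,y,.0735],.01,max_force=7));hold(.2);o=observe();print(o["eef_pos"],o["ft_force"])
move_l([x,y,.18],.1)
set_joints(observe()["q"]+np.array([-.6,0,0,0,0,0]))
for n in("side","top"):
    im,d=get_image(n);cv2.imwrite(f"pics/m_{n}.png",im[...,::-1]);np.save(f"m_{n}.npy",d)
_,W,d=cloud("top",np.load("m_top.npy"),im)
z=W[...,2];m=np.zeros(d.shape,bool);m[165:260,365:465]=1
m&=(d>0)
c=m&(np.hypot(W[...,0]-.579,W[...,1]+.2155)<.03)&(z>.128)
P=W[c];lo,hi=np.percentile(P[:,:2],[2,98],axis=0);print("cap",(lo+hi)/2,hi-lo,len(P))
q=(W[...,:2]-[.579,-.2155])@np.array([[np.cos(.26),np.sin(.26)],[-np.sin(.26),np.cos(.26)]])
l=m&(q[...,0]>.045)&(q[...,0]<.075)&(np.abs(q[...,1])<.008)
A=np.c_[q[...,0][l],np.ones(l.sum())];print("lever slope,z0",np.linalg.lstsq(A,z[l],rcond=None)[0],np.c_[q[...,0][l],z[l]][::6].round(3).tolist())
a=cv2.imread("pics/m_side.png");b=cv2.imread("pics/m_top.png")
f=lambda i,x,y:cv2.resize(i[y-50:y+50,x-50:x+50],(400,400),interpolation=2)
cv2.imwrite("pics/m1.png",np.hstack([f(a,371,180),f(b,416,205)]));print(observe()["time_s"])
E
```

```text
False
[ 0.63929192 -0.23096077  0.07504057] [-3.78674872  1.25690235 10.1892234 ]
cap [ 0.58002212 -0.2159584 ] [0.03760909 0.03776702] 333
lever slope,z0 [-2.08733685  0.18453258] [[0.069, 0.076], [0.064, 0.081], [0.068, 0.077], [0.066, 0.076], [0.063, 0.074], [0.06, 0.073], [0.075, 0.002], [0.058, 0.078], [0.054, 0.079], [0.069, 0.001], [0.052, 0.077], [0.068, -0.002], [0.05, 0.078], [0.064, 0.002], [0.046, 0.083], [0.064, 0.001], [0.048, 0.077]]
30.6333
```

View pics/m1.png

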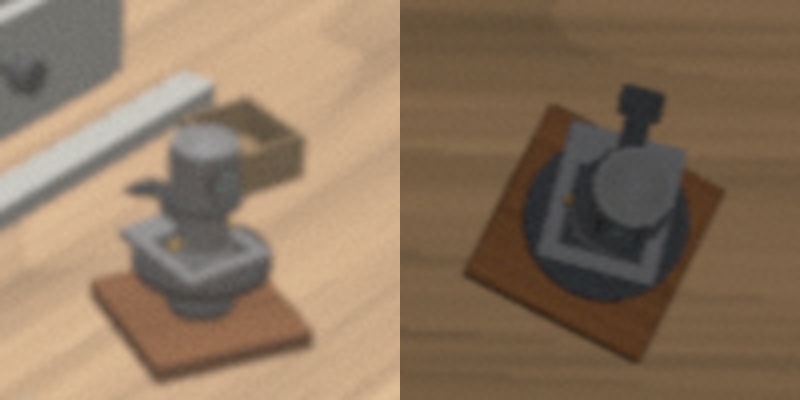

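The side crop shows the lever flat at about (150,187) and sloping slightly down. The finger met a stiff stop after a 34 mm drop, as expected for fully closed. The lamp is upright and the arm is clear.

```bash
python3 -c "
from plant import *
hold(.3);print(job_done())"
```

```text
the job is handed in; nothing more can be done
None
```

The job is handed in: the lamp sits upright and fully home on the ball mount, the latch lever was pressed down to its stop, and the arm has let go and is clear; the verdict was not shown to me.

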